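# Clamp a square tube with the torque-limiting knob

### The job

Gently slide the square tube along its guide until its end is fully home against the end stop of the clamping fixture. Then turn the fixture's round torque-limiting knob clockwise until the clamp bears on the tube and the slip clutch has clicked two to four times, no more, and let go, leaving the tube clamped against the stop and the things around it alone.

Things in the scene. Friction and masses are not known exactly. Their poses are not given: they have to be found in the camera images.
- fixture: Clamping fixture bolted to the table. Origin: on the table, under the knob's axis. Base plate 12 mm thick, x -42 to 58, y -80 to 90 mm. On it a guide along the y axis: two rails 8 mm wide, tops 22 mm above the table, 28 mm apart, centred on x = 0, y -77 to 87 mm.
- stop: Fixed steel end stop at the guide's -y end, 40 mm wide, 10 mm thick, 26 mm high. Origin: bottom middle of the face that the tube meets, which looks to the fixture's +y, 70 mm from the knob's axis. Axes as the fixture's.
- stop_face (a point): Middle of the stop's face, 12.5 mm above the base plate, where the middle of the tube's end must come. Axes as the fixture's.
- tube: Loose dark steel square tube, 25 x 25 x 200 mm, about 0.3 kg, lying in the guide under the clamp (underside 12, top 37 mm above the table), drawn back 20 to 40 mm from the stop towards +y. Origin: centre of its underside; y along its length, the -y end faces the stop. The other end juts out beyond the base plate and can be pinched across its 25 mm width from above.
- tube_end (a point): Middle of the tube's end face that must meet the stop. The tube has 1.5 mm play on each side in the guide and may drag a little on a rail as it is slid. Axes as the tube's.
- tube_grip (a point): Middle of the tube's section, 25 mm from its other (free, +y) end: a good place to pinch it. Axes as the tube's (pinch along x).
- ram: The clamp's ram, a vertical steel rod with a round rubber pad of 18 mm diameter. Origin: centre of the pad's underside, 3.5 to 7 mm above the tube's top at the start. It sinks 2.55 mm per radian that the collar turns clockwise, without turning itself.
- collar: Aluminium disc, 50 mm diameter, 79 to 87 mm above the table, the knob's foot; it drives the ram's screw, with a drag of about 0.09 N m. Origin: on the axis, at its underside. A white tick near its rim marks its x axis. It stops turning once the ram bears on the tube; the screw then holds itself when let go.
- cap: Round black knurled knob, 38 mm diameter, 88 to 122 mm above the table, to be gripped (at any yaw) and turned clockwise seen from above. Origin: on the axis, at its underside. It neither rises nor sinks. It turns with the collar until the torque on it reaches about 0.2 N m; then its clutch slips and clicks once every 30 degrees, the torque swinging between about 0.08 and 0.2 N m.
- cap_mark (a point): Point on the white tick on the cap's top, 16 mm from the axis along the cap's x axis. At the start it is in line with the collar's tick; it moves clockwise from it as the clutch slips (30 degrees a click).
- cube_frame: Bystander: welded cube frame of 20 mm square bar, 120 mm each way, loose. Origin: centre of its underside. Leave alone.
- wrench: Bystander: steel wrench, 180 mm, loose on the table. Origin: its middle, at the table. Leave alone.
- cup: Bystander: white cup, 70 mm diameter, 85 mm high. Origin: centre of its underside. Leave alone.
- offcut: Bystander: short offcut of 30 mm dark square tube, 70 mm long along its y axis. Origin: centre of its underside. Leave alone.
- beam_top (a point): Centre of the top of the fixture's overhanging arm, on the knob's axis, 78 mm above the table; axes as the fixture's. The arm is 40 mm wide (y), 20 mm thick, reaches from x = -24 mm over the guide to a column at x 30 to 58, y -25 to 25 mm. The knob sits on it, the ram hangs under it.
Not all that is in view belongs to the job. What is shaped like the fixture but blue, purple or yellow is not meant.

How it is judged:
On the way, in this order (a step that is already met when the one before it is completed fails the run):
1. the tube's end is home against the stop (within 2 mm), the ram not yet bearing on it (y of tube_end in the frame of stop_face below 0.002 m and contact force between ram and tube below 1 N), for 0.2 s.
2. the clutch has clicked at least twice with the ram bearing on the tube (x of cap_mark in the frame of collar below 0.0117 m and y of cap_mark in the frame of collar below 0 m and contact force between ram and tube above 10 N), for 0.1 s.
At the end, for the whole second after the job is handed in: The tube's end is within 2 mm of the stop, the tube at rest and held by the ram with more than 8 N, and the cap has slipped over the collar by more than 43 degrees clockwise (two clicks) and never by more than 140 degrees (more than four clicks) (y of tube_end in the frame of stop_face below 0.002 m and x of cap_mark in the frame of collar below 0.0117 m and y of cap_mark in the frame of collar below 0 m and contact force between ram and tube above 8 N and linear speed of tube below 0.01 m/s); the robot touches nothing.
It fails at once if the tube is pushed against the stop with more than 40 N (contact force between tube and stop above 40 N).
It fails at once if the clutch is overrun: more than four clicks (140 degrees of slip) (x of cap_mark in the frame of collar below -0.0123 m).
It fails at once if a bystander is displaced by more than 30 mm (distance of any of cube_frame, wrench, cup, offcut from where it was at the start of the episode above 0.03 m).
It also fails if it takes over 72 s, if anything falls off the work surface, if the arm or the gripper's body presses on something with over 40 N, if the wrist force passes 120 N, or if a joint passes its speed limit or range.

### The arm

A 6-joint arm with a two-finger parallel gripper is mounted at the origin on the work surface. World frame = base frame: x ahead of the robot, y to its left, z up, the work surface at z = 0. Lengths are in m, angles in rad, forces in N, time in s.
With the tool pointing down it reaches from about 0.35 to 0.875 m from the base axis. Payload 4.2 kg.
Tool frame: the origin (TCP) lies on the centre line of the jaws, within the pads' length; the fingertips stand 22 mm ahead of it and the grasp point (between the pads) lies 3 mm ahead of it; z points along the fingers, y is the line along which they close (so a half turn about z gives the same grasp; the last joint's range is limited). The gripper opens to 85 mm and grips with 20 to 120 N. Pads are 22 mm wide; open, the fingers measure 114 mm over their backs; the gripper's body (76 mm by 85 mm) begins 54 mm behind the grasp point. The pads swing forward as they close: fully open they stand 13 mm farther back than shut.
Start: joints at [1.373, 0.385, 0.008, 0, -1.194, -0.259], TCP at [0.276, 0.561, 0.253] pointing down, gripper open.
Joint ranges: [-3.14, 3.14], [-1.21, 2.06], [-1.07, 1.41], [-3.16, 2.05], [-2.99, -0.16], [-3.1, 3.1]. Speed limits (rad/s): [2.79, 2.79, 3.14, 3.14, 3.14, 3.14].

### API

Orientations are given as a unit quaternion [x, y, z, w].
In Python, from plant import env, grab_frame, calibration gives the robot as it stands. The module is installed in compiled form; this text tells all that it offers.
- The arm moves only by the tool carry_out, never from a script. Its argument "deltas" is a list of rows, each an object of numbers: "jaw": the opening, from -1 (shut) to 1 (fully open); "x", "y", "z": the shift along the tool's x, y, z in cm; "rx", "ry", "rz": the turn, a rotation vector about the tool's x, y, z in degrees. In form: [{"jaw": .., "x": .., "y": .., "z": .., "rx": .., "ry": .., "rz": ..}, ...]. A call has 1 to 12 rows; each row is the pose to reach, as a shift and turn from the pose commanded when the call began, along the tool's axes at that moment; what a row does not reach only later rows make up. A row lasts 1/10 s, in which the tool goes at most 50 mm and 8.59 degrees, less where a joint would pass 70% of its speed; a pose out of reach is approached as far as the arm can. A call with a gripper value outside its range is refused whole. The fingers move at their own pace and stop on an object; the grip force is fixed at half the most. Time passes only in rows, so rows that repeat a pose let the fingers close. It gives the time, the measured TCP pose, the force, the opening and the grip force at its end, in the units of the state.
- env.get_state(): the state, without advancing time (a new reading comes with each control period).
- grab_frame(name): name is "scene" or "top"; returns the picture (420x560x3 uint8, blue, green, red); there is no depth.
- calibration(name): a dict with "fx", "fy", "cx", "cy" (pixels), "world_from_camera" (4x4, takes a point from camera to world coordinates). Camera axes: x right, y down, z forward; pixel columns grow to the right and rows downward; lengths in m; the calibration is good to about 2 mm. A picture is of the moment at which its call begins. calibration takes no time and is no camera call.
- env.sign_off(): hands the job in; it is judged then, once.
The state is a dict: "t": time; "q": joint angles; "joint_vel": joint speeds; "effort": joint torques, N m; "eef_pos": TCP position; "ee_rot": TCP orientation; "force": force on the tool from outside, world axes, zero at the start; "moment": the same for the moment, N m; "opening": opening from 0.0 (shut) to 1.0 (fully open); "grip_force": force on a finger pad.
Only numpy, scipy, OpenCV 4.12 (cv2) and the standard library are available. Lean on these libraries where they do the work, as an engineer would, in place of code of your own. Each camera call takes 0.05 s, during which the arm holds its last target. There are 200 camera calls.

## Working session

There is one attempt and no reset: what is moved stays moved. The work goes in short steps, Python scripts to look and compute and a tool call to move; the robot and the scene stay as the last step left them, time stands still between calls to the robot, and variables do not carry over. Pictures are saved under pics/ and viewed, at most 10 in all, crops included, and the job is handed in when it is done.

Besides the shell and the picture viewer there is one more tool, called after "Request:" as name(argument=value, ...), one argument or row to a line, values as JSON. carry_out: Moves the arm, as the interface text tells. Its arguments: {"type":"object","properties":{"deltas":{"type":"array","items":{"type":"object","properties":{"jaw":{"type":"number"},"x":{"type":"number"},"y":{"type":"number"},"z":{"type":"number"},"rx":{"type":"number"},"ry":{"type":"number"},"rz":{"type":"number"}}}}},"required":["deltas"]}

```bash
mkdir -p pics; python3 - <<'E'
from plant import env, grab_frame, calibration
import cv2, numpy as np
np.set_printoptions(precision=4,suppress=True)
for n in("scene","top"):
    cv2.imwrite(f"pics/{n}0.png",grab_frame(n)); c=calibration(n); print(n,c["fx"],c["fy"],c["cx"],c["cy"]);print(np.array(c["world_from_camera"]))
s=env.get_state(); print(s)
E
```

```text
scene 507.28148545288707 507.28148545288707 276.83234216021634 205.2593040253121
[[ 0.1809  0.7033 -0.6875  1.3521]
 [ 0.9833 -0.1436  0.1119 -0.1477]
 [-0.0201 -0.6962 -0.7176  0.977 ]
 [ 0.      0.      0.      1.    ]]
top 529.8410317586918 529.8410317586918 280.36313563059457 218.7942636924192
[[-0.0209 -0.988   0.1533  0.3105]
 [-0.9998  0.0217  0.0038 -0.0099]
 [-0.0071 -0.1532 -0.9882  1.4165]
 [ 0.      0.      0.      1.    ]]
{'t': 0.1, 'q': array([ 1.3726,  0.3855,  0.0068, -0.0004, -1.194 , -0.2586]), 'joint_vel': array([ 0.0013, -0.0024,  0.0029,  0.0036, -0.0007,  0.0006]), 'effort': array([ -0.0005, -39.3318,  18.8931,   4.1979,  -0.0026,   0.    ]), 'eef_pos': array([0.2755, 0.5605, 0.2523]), 'ee_rot': array([ 0.974 , -0.2265, -0.0002,  0.001 ]), 'force': array([-0.2178,  0.2834, -1.1241]), 'moment': array([ 0.0025,  0.0058, -0.0255]), 'grip_force': 0.0, 'opening': 1.0028032921054386}
```

View pics/scene0.png

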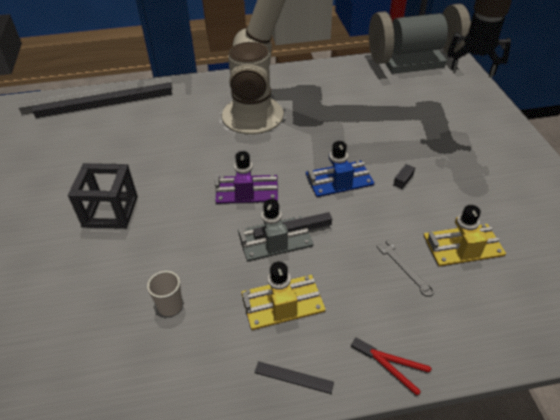

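View pics/top0.png

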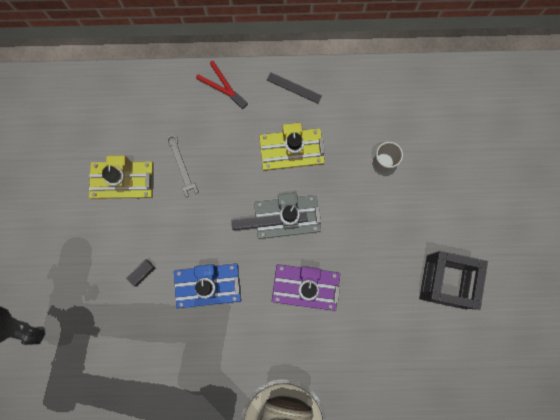

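The candidates in the top view are grey (288,215), yellow (292,148) and (120,180), blue (207,286) and purple (306,288). Only the grey one is uncoloured and has the dark tube in it, jutting left to about (235,224). I'll confirm that in a crop.

```bash
cat > h.py <<'E'
from plant import env, grab_frame, calibration
import cv2, numpy as np
np.set_printoptions(precision=4,suppress=True)
def ray(n,u,v):
    c=calibration(n);T=np.array(c["world_from_camera"]);d=T[:3,:3]@[(u-c["cx"])/c["fx"],(v-c["cy"])/c["fy"],1];return T[:3,3],d/np.linalg.norm(d)
def onz(n,u,v,z):
    o,d=ray(n,u,v);return o+d*(z-o[2])/d[2]
def proj(n,p):
    c=calibration(n);T=np.linalg.inv(np.array(c["world_from_camera"]));q=T[:3,:3]@p+T[:3,3];return np.array([c["fx"]*q[0]/q[2]+c["cx"],c["fy"]*q[1]/q[2]+c["cy"]])
def tri(a,b):
    (o,d),(p,e)=a,b;s=np.linalg.lstsq(np.c_[d,-e],p-o,rcond=None)[0];x,y=o+s[0]*d,p+s[1]*e;return (x+y)/2,np.linalg.norm(x-y)
E
python3 - <<'E'
from h import *
a=cv2.imread("pics/top0.png")[180:250,225:330];b=cv2.imread("pics/scene0.png")[190:260,230:335]
cv2.imwrite("pics/crop.png",np.vstack([cv2.resize(i,(800,300) if 0 else (450*1,300),interpolation=cv2.INTER_CUBIC) for i in(a,b)]))
E
```

```text
(no output)
```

View pics/crop.png

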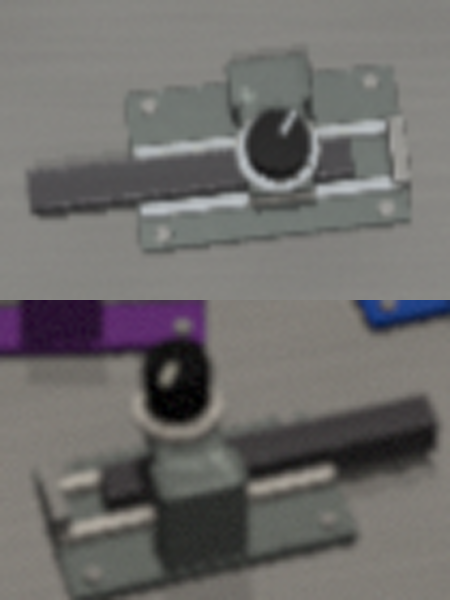

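The crop confirms it: the grey fixture has its tube free end at crop-left (30,192), the tube's stop end at (353,156), the stop at (398,150) and the cap at (277,143). Next I measure.

```bash
python3 - <<'E'
from h import *
im=cv2.imread("pics/top0.png");f=lambda x,y:(225+(x+.5)/(450/105)-.5,180+(y+.5)/(300/70)-.5)
g=im.astype(int).sum(2)/3
P=lambda n,pts,z:[print(n,onz("top",*f(*p),z)[:2]) for p in pts]
P("plate TL TR BR BL",[(125,92),(393,66),(410,218),(138,252)],.012)
P("stop face",[(390,117),(399,182)],.038)
P("tube free",[(27,172),(33,213)],.037);P("tube stop end",[(353,140),(353,172)],.037)
# rails: bright
m=np.zeros(g.shape,np.uint8);m[180:250,225:330]=(g[180:250,225:330]>150)
n,l,s,c=cv2.connectedComponentsWithStats(m)
for i in range(1,n):
    if s[i,4]>5:
        y,x=np.where(l==i);w=g[y,x]-100
        q=np.array([onz("top",a,b,.022)[:2] for a,b in zip(x,y)]);v=np.linalg.eigh(np.cov(q.T))[1][:,1]
        print("bright",s[i],q.mean(0),np.degrees(np.arctan2(-v[0],v[1])%np.pi))
# collar tri + cap dark blob
for nm,(x0,x1,y0,y1) in {"top":(275,305,195,228),"scene":(258,285,196,224)}.items():
    gg=cv2.imread(f"pics/{nm}0.png").max(2);k=np.zeros(gg.shape,np.uint8);k[y0:y1,x0:x1]=gg[y0:y1,x0:x1]<45
    n,l,s,c=cv2.connectedComponentsWithStats(k);i=1+np.argmax(s[1:,4]);print(nm,"cap blob",s[i],c[i])
    if nm=="top":ct=c[i]
    else:cs=c[i]
print("cap tri (z~.105-.115)",tri(ray("top",*ct),ray("scene",*cs)), "on z=.118",onz("top",*ct,.118),onz("scene",*cs,.105))
t=f(286,128);print("tick end tip",onz("top",*f(298,112),.122),onz("top",*f(284,132),.122))
E
```

```text
plate TL TR BR BL [0.5783 0.0661]
plate TL TR BR BL [ 0.5912 -0.1029]
plate TL TR BR BL [ 0.4944 -0.1105]
plate TL TR BR BL [0.4768 0.0594]
stop face [ 0.554  -0.0984]
stop face [ 0.5134 -0.1026]
tube free [0.5248 0.1257]
tube free [0.4993 0.1222]
tube stop end [ 0.5403 -0.0752]
tube stop end [ 0.5204 -0.0747]
bright [298 208  17  10  47] [ 0.5488 -0.0717] 13.59604960170919
bright [257 211  41  13  96] [0.5342 0.0068] 165.70969195016244
bright [299 221  18   5  45] [ 0.5142 -0.0762] 6.116814071476547
bright [258 225  25   5  60] [0.5048 0.0235] 5.568178942514441
top cap blob [284 206  12  11  54] [288.9815 211.3333]
scene cap blob [264 199  14  19 205] [270.7707 208.4244]
cap tri (z~.105-.115) (array([ 0.5311, -0.0278,  0.1122]), np.float64(0.0019829074435665454)) on z=.118 [ 0.5302 -0.0267  0.118 ] [ 0.5242 -0.0278  0.105 ]
tick end tip [ 0.5433 -0.0398  0.122 ] [ 0.5317 -0.0315  0.122 ]
```

Fixture yaw is about 5.2°, with its origin near (0.528, -0.028). The gap to the stop is about 25 mm. I pinch 20 mm from the free end, at world (0.514, 0.104).

Request:
carry_out(
  deltas=[
    {"jaw": 0.3, "x": 4, "y": 2.9, "rz": 6},
    {"jaw": 0.3, "x": 8, "y": 5.9, "rz": 12},
    {"jaw": 0.3, "x": 12, "y": 8.8, "rz": 18},
    {"jaw": 0.3, "x": 16, "y": 11.7, "rz": 24},
    {"jaw": 0.3, "x": 20, "y": 14.7, "rz": 30},
    {"jaw": 0.3, "x": 24, "y": 17.6, "rz": 36},
    {"jaw": 0.3, "x": 28, "y": 20.5, "rz": 42},
    {"jaw": 0.3, "x": 32, "y": 23.5, "rz": 48},
    {"jaw": 0.3, "x": 36, "y": 26.4, "rz": 54},
    {"jaw": 0.3, "x": 41.5, "y": 30.4, "rz": 58.6},
    {"jaw": 0.3, "x": 41.5, "y": 30.4, "rz": 58.6},
    {"jaw": 0.3, "x": 41.5, "y": 30.4, "rz": 58.6},
  ],
)

```text
validation failed for argument at $.de...
```

Request:
carry_out(
  deltas=[
    {"jaw": 0.3, "x": 4, "y": 2.9, "z": 0, "rx": 0, "ry": 0, "rz": 6},
    {"jaw": 0.3, "x": 8, "y": 5.9, "z": 0, "rx": 0, "ry": 0, "rz": 12},
  ],
)

```text
t: 0.3
eef_pos: [0.3212, 0.4721, 0.252]
ee_rot: [0.945, -0.328, -0.0, 0.001]
force: [1.0, 0.2, -0.0]
opening: 0.69
grip_force: 0.0
```

Request:
carry_out(
  deltas=[
    {"jaw": 0.3, "x": 4, "y": 1.8, "z": 0, "rx": 0, "ry": 0, "rz": 6},
    {"jaw": 0.3, "x": 8, "y": 3.6, "z": 0, "rx": 0, "ry": 0, "rz": 12},
    {"jaw": 0.3, "x": 12, "y": 5.4, "z": 0, "rx": 0, "ry": 0, "rz": 18},
    {"jaw": 0.3, "x": 16, "y": 7.2, "z": 0, "rx": 0, "ry": 0, "rz": 24},
    {"jaw": 0.3, "x": 20, "y": 9, "z": 0, "rx": 0, "ry": 0, "rz": 30},
    {"jaw": 0.3, "x": 24, "y": 10.8, "z": 0, "rx": 0, "ry": 0, "rz": 36},
    {"jaw": 0.3, "x": 28, "y": 12.6, "z": 0, "rx": 0, "ry": 0, "rz": 42},
    {"jaw": 0.3, "x": 32, "y": 14.4, "z": 0, "rx": 0, "ry": 0, "rz": 46.6},
    {"jaw": 0.3, "x": 35, "y": 15.7, "z": 0, "rx": 0, "ry": 0, "rz": 46.6},
    {"jaw": 0.3, "x": 37.9, "y": 17, "z": 0, "rx": 0, "ry": 0, "rz": 46.6},
    {"jaw": 0.3, "x": 37.9, "y": 17, "z": 0, "rx": 0, "ry": 0, "rz": 46.6},
    {"jaw": 0.3, "x": 37.9, "y": 17, "z": 0, "rx": 0, "ry": 0, "rz": 46.6},
  ],
)

```text
t: 1.5
eef_pos: [0.5142, 0.1042, 0.2528]
ee_rot: [0.738, -0.675, -0.0, 0.0]
force: [1.0, 0.4, -0.0]
opening: 0.646
grip_force: 0.0
```

Request:
carry_out(
  deltas=[
    {"jaw": 0.3, "x": 0, "y": 0, "z": 4, "rx": 0, "ry": 0, "rz": 0},
    {"jaw": 0.3, "x": 0, "y": 0, "z": 8, "rx": 0, "ry": 0, "rz": 0},
    {"jaw": 0.3, "x": 0, "y": 0, "z": 12, "rx": 0, "ry": 0, "rz": 0},
    {"jaw": 0.3, "x": 0, "y": 0, "z": 15, "rx": 0, "ry": 0, "rz": 0},
    {"jaw": 0.3, "x": 0, "y": 0, "z": 17, "rx": 0, "ry": 0, "rz": 0},
    {"jaw": 0.3, "x": 0, "y": 0, "z": 18.5, "rx": 0, "ry": 0, "rz": 0},
    {"jaw": 0.3, "x": 0, "y": 0, "z": 19.5, "rx": 0, "ry": 0, "rz": 0},
    {"jaw": 0.3, "x": 0, "y": 0, "z": 20.5, "rx": 0, "ry": 0, "rz": 0},
    {"jaw": 0.3, "x": 0, "y": 0, "z": 21.2, "rx": 0, "ry": 0, "rz": 0},
    {"jaw": 0.3, "x": 0, "y": 0, "z": 21.8, "rx": 0, "ry": 0, "rz": 0},
    {"jaw": 0.3, "x": 0, "y": 0, "z": 21.8, "rx": 0, "ry": 0, "rz": 0},
  ],
)

```text
t: 2.6
eef_pos: [0.514, 0.1047, 0.0348]
ee_rot: [0.739, -0.674, -0.0, 0.0]
force: [-0.5, 0.2, -0.4]
opening: 0.651
grip_force: 0.0
```

Request:
carry_out(
  deltas=[
    {"jaw": -0.1, "x": 0, "y": 0, "z": 0, "rx": 0, "ry": 0, "rz": 0},
    {"jaw": -0.3, "x": 0, "y": 0, "z": 0, "rx": 0, "ry": 0, "rz": 0},
    {"jaw": -0.4, "x": 0, "y": 0, "z": 0, "rx": 0, "ry": 0, "rz": 0},
    {"jaw": -0.6, "x": 0, "y": 0, "z": 0, "rx": 0, "ry": 0, "rz": 0},
    {"jaw": -0.6, "x": 0, "y": 0, "z": 0, "rx": 0, "ry": 0, "rz": 0},
    {"jaw": -0.6, "x": 0, "y": 0, "z": 0, "rx": 0, "ry": 0, "rz": 0},
  ],
)

```text
t: 3.2
eef_pos: [0.5144, 0.1049, 0.0358]
ee_rot: [0.739, -0.674, 0.0, -0.0]
force: [-1.7, -0.3, 4.6]
opening: 0.279
grip_force: 60.0
```

Gripped. Tool +x is along the guide toward the stop, so I slide gently.

Request:
carry_out(
  deltas=[
    {"jaw": -0.6, "x": 0.2, "y": 0, "z": 0, "rx": 0, "ry": 0, "rz": 0},
    {"jaw": -0.6, "x": 0.5, "y": 0, "z": 0, "rx": 0, "ry": 0, "rz": 0},
    {"jaw": -0.6, "x": 0.8, "y": 0, "z": 0, "rx": 0, "ry": 0, "rz": 0},
    {"jaw": -0.6, "x": 1.1, "y": 0, "z": 0, "rx": 0, "ry": 0, "rz": 0},
    {"jaw": -0.6, "x": 1.4, "y": 0, "z": 0, "rx": 0, "ry": 0, "rz": 0},
    {"jaw": -0.6, "x": 1.6, "y": 0, "z": 0, "rx": 0, "ry": 0, "rz": 0},
    {"jaw": -0.6, "x": 1.8, "y": 0, "z": 0, "rx": 0, "ry": 0, "rz": 0},
    {"jaw": -0.6, "x": 1.8, "y": 0, "z": 0, "rx": 0, "ry": 0, "rz": 0},
  ],
)

```text
t: 4.0
eef_pos: [0.5167, 0.0881, 0.036]
ee_rot: [0.739, -0.674, 0.0, -0.001]
force: [-2.1, 4.8, 5.5]
opening: 0.28
grip_force: 60.2
```

Request:
carry_out(
  deltas=[
    {"jaw": -0.6, "x": 0.1, "y": 0, "z": 0, "rx": 0, "ry": 0, "rz": 0},
    {"jaw": -0.6, "x": 0.2, "y": 0, "z": 0, "rx": 0, "ry": 0, "rz": 0},
    {"jaw": -0.6, "x": 0.3, "y": 0, "z": 0, "rx": 0, "ry": 0, "rz": 0},
    {"jaw": -0.6, "x": 0.4, "y": 0, "z": 0, "rx": 0, "ry": 0, "rz": 0},
  ],
)

```text
t: 4.4
eef_pos: [0.517, 0.0844, 0.036]
ee_rot: [0.739, -0.674, 0.0, -0.002]
force: [-2.2, 6.3, 4.9]
opening: 0.28
grip_force: 60.2
```

Request:
carry_out(
  deltas=[
    {"jaw": -0.6, "x": 0.05, "y": 0, "z": 0, "rx": 0, "ry": 0, "rz": 0},
    {"jaw": -0.6, "x": 0.1, "y": 0, "z": 0, "rx": 0, "ry": 0, "rz": 0},
  ],
)

```text
t: 4.6
eef_pos: [0.5171, 0.0834, 0.036]
ee_rot: [0.739, -0.674, 0.0, -0.002]
force: [-2.7, 6.3, 5.4]
opening: 0.28
grip_force: 60.2
```

Request:
carry_out(
  deltas=[
    {"jaw": -0.6, "x": 0.05, "y": 0, "z": 0, "rx": 0, "ry": 0, "rz": 0},
    {"jaw": -0.6, "x": 0.1, "y": 0, "z": 0, "rx": 0, "ry": 0, "rz": 0},
  ],
)

```text
t: 4.8
eef_pos: [0.5172, 0.0824, 0.036]
ee_rot: [0.739, -0.674, 0.0, -0.002]
force: [-3.0, 6.8, 6.1]
opening: 0.28
grip_force: 60.2
```

Request:
carry_out(
  deltas=[
    {"jaw": -0.6, "x": 0.05, "y": 0, "z": 0, "rx": 0, "ry": 0, "rz": 0},
    {"jaw": -0.6, "x": 0.1, "y": 0, "z": 0, "rx": 0, "ry": 0, "rz": 0},
  ],
)

```text
t: 5.0
eef_pos: [0.5173, 0.0815, 0.036]
ee_rot: [0.739, -0.674, 0.0, -0.002]
force: [-3.4, 7.3, 5.9]
opening: 0.282
grip_force: 60.2
```

Request:
carry_out(
  deltas=[
    {"jaw": -0.6, "x": 0.05, "y": 0, "z": 0, "rx": 0, "ry": 0, "rz": 0},
    {"jaw": -0.6, "x": 0.05, "y": 0, "z": 0, "rx": 0, "ry": 0, "rz": 0},
  ],
)

```text
t: 5.2
eef_pos: [0.5173, 0.0809, 0.036]
ee_rot: [0.739, -0.674, 0.0, -0.002]
force: [-4.6, 6.7, 5.4]
opening: 0.278
grip_force: 60.2
```

Request:
carry_out(
  deltas=[
    {"jaw": -0.6, "x": 0.05, "y": 0, "z": 0, "rx": 0, "ry": 0, "rz": 0},
    {"jaw": -0.6, "x": 0.05, "y": 0, "z": 0, "rx": 0, "ry": 0, "rz": 0},
  ],
)

```text
t: 5.4
eef_pos: [0.5173, 0.0809, 0.036]
ee_rot: [0.739, -0.674, 0.0, -0.002]
force: [-3.8, 9.3, 6.4]
opening: 0.28
grip_force: 60.2
```

Request:
carry_out(
  deltas=[
    {"jaw": -0.6, "x": 0.05, "y": 0, "z": 0, "rx": 0, "ry": 0, "rz": 0},
    {"jaw": -0.6, "x": 0.05, "y": 0, "z": 0, "rx": 0, "ry": 0, "rz": 0},
  ],
)

```text
t: 5.6
eef_pos: [0.5173, 0.0808, 0.036]
ee_rot: [0.739, -0.674, -0.0, -0.002]
force: [-4.8, 10.6, 5.5]
opening: 0.281
grip_force: 60.2
```

```bash
python3 - <<'E'
from h import *
f=grab_frame("top");g=grab_frame("scene");print(env.get_state()["force"])
cv2.imwrite("pics/c2.png",np.hstack([cv2.resize(f[180:250,250:330],(400,350),interpolation=cv2.INTER_CUBIC),cv2.resize(g[190:260,225:305],(400,350),interpolation=cv2.INTER_CUBIC)]))
E
```

```text
[-4.427  10.7149  6.0522]
```

View pics/c2.png

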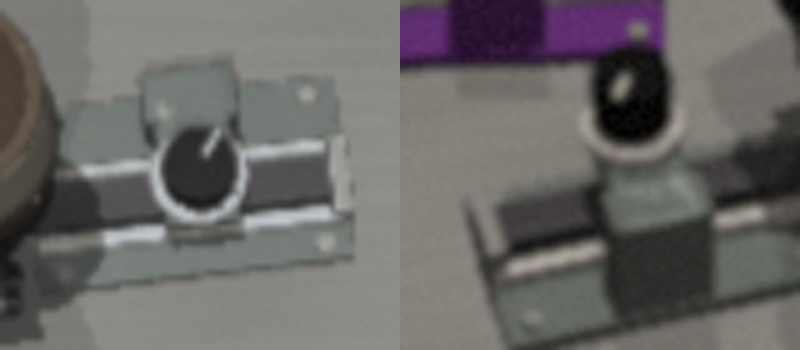

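The left panel shows the tube's end flush at the stop (330,180), and so does the right panel at (495,215). The push force is about 11 N with no further motion, so the tube is home. I release and go up.

Request:
carry_out(
  deltas=[
    {"jaw": -0.3, "x": 0, "y": 0, "z": 0, "rx": 0, "ry": 0, "rz": 0},
    {"jaw": 0, "x": 0, "y": 0, "z": 0, "rx": 0, "ry": 0, "rz": 0},
    {"jaw": 0.3, "x": 0, "y": 0, "z": 0, "rx": 0, "ry": 0, "rz": 0},
    {"jaw": 0.3, "x": 0, "y": 0, "z": 0, "rx": 0, "ry": 0, "rz": 0},
    {"jaw": 0.3, "x": 0, "y": 0, "z": -1, "rx": 0, "ry": 0, "rz": 0},
    {"jaw": 0.3, "x": 0, "y": 0, "z": -3, "rx": 0, "ry": 0, "rz": 0},
    {"jaw": 0.3, "x": 0, "y": 0, "z": -6, "rx": 0, "ry": 0, "rz": 0},
    {"jaw": 0.3, "x": 0, "y": 0, "z": -10, "rx": 0, "ry": 0, "rz": 0},
    {"jaw": 0.3, "x": 0, "y": 0, "z": -14, "rx": 0, "ry": 0, "rz": 0},
    {"jaw": 0.3, "x": 0, "y": 0, "z": -16.5, "rx": 0, "ry": 0, "rz": 0},
    {"jaw": 0.3, "x": 0, "y": 0, "z": -16.5, "rx": 0, "ry": 0, "rz": 0},
  ],
)

```text
t: 6.8
eef_pos: [0.5189, 0.0789, 0.2055]
ee_rot: [0.739, -0.674, 0.002, -0.005]
force: [0.2, 1.3, 1.0]
opening: 0.653
grip_force: 0.0
```

```bash
python3 - <<'E'
from h import *
s=env.get_state();print(s["q"],s["eef_pos"],s["force"],s["moment"],s["opening"])
E
```

```text
[ 0.461   0.2525 -0.3145  0.0015 -0.9935 -0.37  ] [0.5189 0.0789 0.2055] [0.2273 1.2787 1.0377] [ 0.0468  0.0042 -0.0088] 0.653284203115809
```

Request:
carry_out(
  deltas=[
    {"jaw": 0.3, "x": 1, "y": 0, "z": 0, "rx": 0, "ry": 0, "rz": -8},
    {"jaw": 0.3, "x": 2, "y": 0, "z": 0, "rx": 0, "ry": 0, "rz": -16},
    {"jaw": 0.3, "x": 3, "y": 0, "z": 0, "rx": 0, "ry": 0, "rz": -24},
    {"jaw": 0.3, "x": 4, "y": 0, "z": 0, "rx": 0, "ry": 0, "rz": -32},
    {"jaw": 0.3, "x": 5, "y": 0, "z": 0, "rx": 0, "ry": 0, "rz": -40},
    {"jaw": 0.3, "x": 6, "y": 0, "z": 0, "rx": 0, "ry": 0, "rz": -48},
    {"jaw": 0.3, "x": 7, "y": 0, "z": 0, "rx": 0, "ry": 0, "rz": -56},
    {"jaw": 0.3, "x": 8, "y": 0, "z": 0, "rx": 0, "ry": 0, "rz": -64},
    {"jaw": 0.3, "x": 9, "y": 0, "z": 0, "rx": 0, "ry": 0, "rz": -72},
    {"jaw": 0.3, "x": 10, "y": 0, "z": 0, "rx": 0, "ry": 0, "rz": -80},
    {"jaw": 0.3, "x": 10.7, "y": 0, "z": 0, "rx": 0, "ry": 0, "rz": -88},
    {"jaw": 0.3, "x": 10.7, "y": 0, "z": 0, "rx": 0, "ry": 0, "rz": -88},
  ],
)

```text
t: 8.0
eef_pos: [0.5259, -0.029, 0.1999]
ee_rot: [1.0, 0.027, -0.001, 0.0]
force: [-0.2, 0.8, 0.4]
opening: 0.647
grip_force: 0.0
```

Request:
carry_out(
  deltas=[
    {"jaw": 0.3, "x": 0, "y": 0, "z": 0, "rx": 0, "ry": 0, "rz": -8},
    {"jaw": 0.3, "x": 0, "y": 0, "z": 0, "rx": 0, "ry": 0, "rz": -16},
    {"jaw": 0.3, "x": 0, "y": 0, "z": 0, "rx": 0, "ry": 0, "rz": -24},
    {"jaw": 0.3, "x": 0, "y": 0, "z": 0, "rx": 0, "ry": 0, "rz": -32},
    {"jaw": 0.3, "x": 0, "y": 0, "z": 0, "rx": 0, "ry": 0, "rz": -40},
    {"jaw": 0.3, "x": 0, "y": 0, "z": 0, "rx": 0, "ry": 0, "rz": -48},
    {"jaw": 0.3, "x": 0, "y": 0, "z": 0, "rx": 0, "ry": 0, "rz": -56},
    {"jaw": 0.3, "x": 0, "y": 0, "z": 0, "rx": 0, "ry": 0, "rz": -64},
    {"jaw": 0.3, "x": 0, "y": 0, "z": 0, "rx": 0, "ry": 0, "rz": -72},
    {"jaw": 0.3, "x": 0, "y": 0, "z": 0, "rx": 0, "ry": 0, "rz": -80},
    {"jaw": 0.3, "x": 0, "y": 0, "z": 0, "rx": 0, "ry": 0, "rz": -85},
    {"jaw": 0.3, "x": 0, "y": 0, "z": 0, "rx": 0, "ry": 0, "rz": -85},
  ],
)

```text
t: 9.2
eef_pos: [0.5261, -0.0279, 0.2001]
ee_rot: [0.719, 0.695, -0.0, -0.0]
force: [-0.6, -0.5, 0.0]
opening: 0.65
grip_force: 0.0
```

```bash
python3 - <<'E'
from h import *
from scipy.spatial.transform import Rotation as R
s=env.get_state();print(s["q"],s["eef_pos"],s["force"],s["moment"],s["opening"]);print(R.from_quat(s["ee_rot"]).as_matrix())
E
```

```text
[ 0.255   0.2661 -0.3101 -0.0002 -0.9953  2.8529] [ 0.5261 -0.0279  0.2001] [-0.5783 -0.5193  0.0029] [-0.0471 -0.0002  0.0221] 0.6495404610433562
[[ 0.0337  0.9994 -0.0007]
 [ 0.9994 -0.0337  0.    ]
 [-0.     -0.0007 -1.    ]]
```

Request:
carry_out(
  deltas=[
    {"jaw": 0.4, "x": 0, "y": 0.2, "z": 2, "rx": 0, "ry": 0, "rz": 0},
    {"jaw": 0.4, "x": 0, "y": 0.2, "z": 4, "rx": 0, "ry": 0, "rz": 0},
    {"jaw": 0.4, "x": 0, "y": 0.2, "z": 5, "rx": 0, "ry": 0, "rz": 0},
    {"jaw": 0.4, "x": 0, "y": 0.2, "z": 6, "rx": 0, "ry": 0, "rz": 0},
    {"jaw": 0.4, "x": 0, "y": 0.2, "z": 7, "rx": 0, "ry": 0, "rz": 0},
    {"jaw": 0.4, "x": 0, "y": 0.2, "z": 7.8, "rx": 0, "ry": 0, "rz": 0},
    {"jaw": 0.4, "x": 0, "y": 0.2, "z": 8.4, "rx": 0, "ry": 0, "rz": 0},
    {"jaw": 0.4, "x": 0, "y": 0.2, "z": 8.4, "rx": 0, "ry": 0, "rz": 0},
  ],
)

```text
t: 10.0
eef_pos: [0.528, -0.0283, 0.1155]
ee_rot: [0.718, 0.696, -0.001, -0.0]
force: [-0.2, -0.3, 0.2]
opening: 0.703
grip_force: 0.0
```

Request:
carry_out(
  deltas=[
    {"jaw": 0.2, "x": 0, "y": 0, "z": 0, "rx": 0, "ry": 0, "rz": 0},
    {"jaw": 0.05, "x": 0, "y": 0, "z": 0, "rx": 0, "ry": 0, "rz": 0},
    {"jaw": -0.05, "x": 0, "y": 0, "z": 0, "rx": 0, "ry": 0, "rz": 0},
    {"jaw": -0.15, "x": 0, "y": 0, "z": 0, "rx": 0, "ry": 0, "rz": 0},
    {"jaw": -0.3, "x": 0, "y": 0, "z": 0, "rx": 0, "ry": 0, "rz": 0},
    {"jaw": -0.3, "x": 0, "y": 0, "z": 0, "rx": 0, "ry": 0, "rz": 0},
    {"jaw": -0.3, "x": 0, "y": 0, "z": 0, "rx": 0, "ry": 0, "rz": 0},
  ],
)

```text
t: 10.7
eef_pos: [0.5262, -0.0285, 0.1167]
ee_rot: [0.718, 0.696, -0.002, -0.001]
force: [-7.0, 1.1, 6.1]
opening: 0.427
grip_force: 59.1
```

```bash
python3 - <<'E'
from h import *
s=env.get_state();print(s["q"],s["eef_pos"],s["force"],s["moment"],s["opening"],s["grip_force"])
E
```

```text
[ 0.2536  0.3667 -0.4093 -0.001  -0.7996  2.8572] [ 0.5262 -0.0285  0.1167] [-6.9504  1.0821  6.0764] [ 0.339   1.9606 -0.0243] 0.4270015262756591 59.14909243583679
```

Request:
carry_out(
  deltas=[
    {"jaw": -0.3, "x": 0, "y": -0.1, "z": -0.05, "rx": 0, "ry": 0, "rz": 0},
    {"jaw": -0.3, "x": 0, "y": -0.2, "z": -0.1, "rx": 0, "ry": 0, "rz": 0},
    {"jaw": -0.3, "x": 0, "y": -0.2, "z": -0.1, "rx": 0, "ry": 0, "rz": 5},
    {"jaw": -0.3, "x": 0, "y": -0.2, "z": -0.1, "rx": 0, "ry": 0, "rz": 10},
    {"jaw": -0.3, "x": 0, "y": -0.2, "z": -0.1, "rx": 0, "ry": 0, "rz": 15},
    {"jaw": -0.3, "x": 0, "y": -0.2, "z": -0.1, "rx": 0, "ry": 0, "rz": 20},
    {"jaw": -0.3, "x": 0, "y": -0.2, "z": -0.1, "rx": 0, "ry": 0, "rz": 25},
    {"jaw": -0.3, "x": 0, "y": -0.2, "z": -0.1, "rx": 0, "ry": 0, "rz": 30},
  ],
)

```text
t: 11.5
eef_pos: [0.5257, -0.0284, 0.1169]
ee_rot: [0.875, 0.485, -0.001, -0.0]
force: [-3.2, 0.1, -0.9]
opening: 0.427
grip_force: 60.7
```

```bash
cat > st.py <<'E'
from h import *
from scipy.spatial.transform import Rotation as R
s=env.get_state();m=R.from_quat(s["ee_rot"]).as_matrix();print(s["t"],"q6",np.degrees(s["q"][5]),"yaw",np.degrees(np.arctan2(m[1,0],m[0,0])),s["eef_pos"],s["force"],s["moment"],s["effort"][5],s["grip_force"])
E
python3 st.py
```

```text
11.5 q6 133.4568491202902 yaw 58.02778355899051 [ 0.5257 -0.0284  0.1169] [-3.2397  0.137  -0.8638] [-0.075   0.77    0.0931] 0.48085732385516167 60.67343294620514
```

Drag is 0.093 N m as expected, so I carry on.

Request:
carry_out(
  deltas=[
    {"jaw": -0.3, "x": 0, "y": 0, "z": 0, "rx": 0, "ry": 0, "rz": 6},
    {"jaw": -0.3, "x": 0, "y": 0, "z": 0, "rx": 0, "ry": 0, "rz": 12},
    {"jaw": -0.3, "x": 0, "y": 0, "z": 0, "rx": 0, "ry": 0, "rz": 18},
    {"jaw": -0.3, "x": 0, "y": 0, "z": 0, "rx": 0, "ry": 0, "rz": 24},
    {"jaw": -0.3, "x": 0, "y": 0, "z": 0, "rx": 0, "ry": 0, "rz": 30},
    {"jaw": -0.3, "x": 0, "y": 0, "z": 0, "rx": 0, "ry": 0, "rz": 36},
    {"jaw": -0.3, "x": 0, "y": 0, "z": 0, "rx": 0, "ry": 0, "rz": 42},
  ],
)

```text
t: 12.2
eef_pos: [0.5254, -0.0281, 0.1168]
ee_rot: [0.99, 0.139, -0.001, -0.0]
force: [-3.6, 1.3, 0.5]
opening: 0.427
grip_force: 60.8
```

```bash
python3 st.py
```

```text
12.2 q6 91.41294691470641 yaw 15.976914169843255 [ 0.5254 -0.0281  0.1168] [-3.6435  1.2538  0.5235] [0.3955 1.0421 0.0843] 0.5948025919497013 60.82775831222534
```

Request:
carry_out(
  deltas=[
    {"jaw": -0.3, "x": 0, "y": 0, "z": 0, "rx": 0, "ry": 0, "rz": 5},
    {"jaw": -0.3, "x": 0, "y": 0, "z": 0, "rx": 0, "ry": 0, "rz": 10},
  ],
)

```text
t: 12.4
eef_pos: [0.5254, -0.028, 0.1168]
ee_rot: [0.999, 0.052, -0.001, -0.0]
force: [-3.6, 2.8, 0.3]
opening: 0.428
grip_force: 60.8
```

```bash
python3 st.py
```

```text
12.4 q6 81.45496226083175 yaw 6.016491628289467 [ 0.5254 -0.028   0.1168] [-3.5652  2.7559  0.3428] [0.4862 1.1202 0.0673] 0.4786464013159275 60.84240138530731
```

Request:
carry_out(
  deltas=[
    {"jaw": -0.3, "x": 0, "y": 0, "z": 0, "rx": 0, "ry": 0, "rz": 5},
    {"jaw": -0.3, "x": 0, "y": 0, "z": 0, "rx": 0, "ry": 0, "rz": 10},
  ],
)

```text
t: 12.6
eef_pos: [0.5254, -0.0279, 0.1168]
ee_rot: [0.999, -0.035, -0.001, -0.0]
force: [-3.0, 2.0, 0.3]
opening: 0.428
grip_force: 60.9
```

```bash
python3 st.py
```

```text
12.6 q6 71.4553554006722 yaw -3.98254485546933 [ 0.5254 -0.0279  0.1168] [-3.0145  2.0429  0.324 ] [0.6253 1.1084 0.07  ] 0.48095500096678734 60.861207246780396
```

Request:
carry_out(
  deltas=[
    {"jaw": -0.3, "x": 0, "y": 0, "z": 0, "rx": 0, "ry": 0, "rz": 5},
    {"jaw": -0.3, "x": 0, "y": 0, "z": 0, "rx": 0, "ry": 0, "rz": 10},
  ],
)

```text
t: 12.8
eef_pos: [0.5254, -0.0278, 0.1168]
ee_rot: [0.993, -0.122, -0.001, -0.0]
force: [-3.7, 3.1, 0.9]
opening: 0.428
grip_force: 60.9
```

```bash
python3 st.py
```

```text
12.8 q6 61.454848943596495 yaw -13.982268073967552 [ 0.5254 -0.0278  0.1168] [-3.6998  3.0871  0.9018] [0.7057 1.1008 0.0084] 0.4811694659292698 60.87129235267639
```

Request:
carry_out(
  deltas=[
    {"jaw": -0.3, "x": 0, "y": 0, "z": 0, "rx": 0, "ry": 0, "rz": 5},
    {"jaw": -0.3, "x": 0, "y": 0, "z": 0, "rx": 0, "ry": 0, "rz": 10},
  ],
)

```text
t: 13.0
eef_pos: [0.5254, -0.0277, 0.1169]
ee_rot: [0.978, -0.208, -0.001, -0.0]
force: [-3.5, 2.4, 0.5]
opening: 0.427
grip_force: 60.9
```

```bash
python3 st.py
```

```text
13.0 q6 51.45422776392036 yaw -23.9871906729504 [ 0.5254 -0.0277  0.1169] [-3.5418  2.3705  0.5141] [0.8567 1.1522 0.0763] 0.48138828948140144 60.87418556213379
```

`effort[5]` is the clean signal, at 0.481 for free drag at this speed. 112° turned so far.

Request:
carry_out(
  deltas=[
    {"jaw": -0.3, "x": 0, "y": 0, "z": 0, "rx": 0, "ry": 0, "rz": 5},
    {"jaw": -0.3, "x": 0, "y": 0, "z": 0, "rx": 0, "ry": 0, "rz": 10},
  ],
)

```text
t: 13.2
eef_pos: [0.5255, -0.0276, 0.1169]
ee_rot: [0.956, -0.292, -0.001, -0.0]
force: [-3.5, 3.9, 0.6]
opening: 0.423
grip_force: 60.9
```

```bash
python3 st.py
```

```text
13.2 q6 41.45344583431874 yaw -33.98509693975709 [ 0.5255 -0.0276  0.1169] [-3.497   3.9478  0.5912] [0.9281 1.1414 0.0678] 0.4818123020231724 60.870312452316284
```

Request:
carry_out(
  deltas=[
    {"jaw": -0.3, "x": 0, "y": 0, "z": 0, "rx": 0, "ry": 0, "rz": 5},
    {"jaw": -0.3, "x": 0, "y": 0, "z": 0, "rx": 0, "ry": 0, "rz": 10},
  ],
)

```text
t: 13.4
eef_pos: [0.5255, -0.0276, 0.1168]
ee_rot: [0.927, -0.374, -0.001, -0.0]
force: [-4.3, 3.8, 0.3]
opening: 0.427
grip_force: 60.9
```

```bash
python3 st.py
```

```text
13.4 q6 31.45553734538157 yaw -43.97888453709891 [ 0.5255 -0.0276  0.1168] [-4.3077  3.8351  0.3365] [1.0367 1.0934 0.1385] 0.48242105171084404 60.86152911186218
```

Request:
carry_out(
  deltas=[
    {"jaw": -0.3, "x": 0, "y": 0, "z": 0, "rx": 0, "ry": 0, "rz": 5},
    {"jaw": -0.3, "x": 0, "y": 0, "z": 0, "rx": 0, "ry": 0, "rz": 10},
  ],
)

```text
t: 13.6
eef_pos: [0.5256, -0.0275, 0.1169]
ee_rot: [0.891, -0.454, -0.001, 0.0]
force: [-3.4, 3.2, -1.0]
opening: 0.424
grip_force: 60.8
```

```bash
python3 st.py
```

```text
13.6 q6 21.455077776274383 yaw -53.97991534684687 [ 0.5256 -0.0275  0.1169] [-3.4333  3.1548 -0.9988] [1.1195 1.092  0.0905] 0.4825979098677635 60.84946274757385
```

Request:
carry_out(
  deltas=[
    {"jaw": -0.3, "x": 0, "y": 0, "z": 0, "rx": 0, "ry": 0, "rz": 5},
    {"jaw": -0.3, "x": 0, "y": 0, "z": 0, "rx": 0, "ry": 0, "rz": 10},
  ],
)

```text
t: 13.8
eef_pos: [0.5257, -0.0275, 0.1169]
ee_rot: [0.848, -0.53, -0.001, 0.0]
force: [-3.8, 3.5, -0.0]
opening: 0.425
grip_force: 60.9
```

```bash
python3 st.py
```

```text
13.8 q6 11.46527956414646 yaw -63.965473993044874 [ 0.5257 -0.0275  0.1169] [-3.7556  3.4789 -0.0059] [1.0102 1.0179 0.1627] 0.41213965974748135 60.87973237037659
```

Effort changed at about 152° of turn, so this is probably contact. I continue in small steps.

Request:
carry_out(
  deltas=[
    {"jaw": -0.3, "x": 0, "y": 0, "z": 0, "rx": 0, "ry": 0, "rz": 5},
  ],
)

```text
t: 13.9
eef_pos: [0.5257, -0.0275, 0.1168]
ee_rot: [0.824, -0.566, -0.001, 0.0]
force: [-3.5, 3.5, 0.2]
opening: 0.427
grip_force: 60.9
```

```bash
python3 st.py
```

```text
13.9 q6 6.473809612211768 yaw -68.95403550507672 [ 0.5257 -0.0275  0.1168] [-3.5055  3.4947  0.2447] [1.0562 1.0236 0.1501] 0.3742187563329935 60.870269536972046
```

Request:
carry_out(
  deltas=[
    {"jaw": -0.3, "x": 0, "y": 0, "z": 0, "rx": 0, "ry": 0, "rz": 5},
  ],
)

```text
t: 14.0
eef_pos: [0.5258, -0.0275, 0.1169]
ee_rot: [0.799, -0.601, -0.001, 0.0]
force: [-2.6, 3.4, -0.2]
opening: 0.425
grip_force: 60.9
```

```bash
python3 st.py
```

```text
14.0 q6 1.4786841103650556 yaw -73.94933219058694 [ 0.5258 -0.0275  0.1169] [-2.6153  3.4128 -0.1985] [1.0329 0.9087 0.2491] 0.337185887619853 60.85852324962616
```

Request:
carry_out(
  deltas=[
    {"jaw": -0.3, "x": 0, "y": 0, "z": 0, "rx": 0, "ry": 0, "rz": 5},
  ],
)

```text
t: 14.1
eef_pos: [0.5258, -0.0275, 0.1169]
ee_rot: [0.772, -0.636, -0.001, 0.0]
force: [-3.9, 2.9, 0.5]
opening: 0.427
grip_force: 60.8
```

```bash
python3 st.py
```

```text
14.1 q6 -3.51385116800248 yaw -78.93418738313011 [ 0.5258 -0.0275  0.1169] [-3.8578  2.8541  0.4833] [1.061  0.9265 0.2485] 0.30085058882832527 60.84540903568268
```

Request:
carry_out(
  deltas=[
    {"jaw": -0.3, "x": 0, "y": 0, "z": 0, "rx": 0, "ry": 0, "rz": 5},
  ],
)

```text
t: 14.2
eef_pos: [0.5259, -0.0275, 0.1169]
ee_rot: [0.744, -0.669, -0.001, 0.0]
force: [-3.2, 3.7, -0.9]
opening: 0.428
grip_force: 60.8
```

```bash
python3 st.py
```

```text
14.2 q6 -8.503939066835477 yaw -83.92379116757974 [ 0.5259 -0.0275  0.1169] [-3.1649  3.6674 -0.9272] [1.0277 0.9763 0.3299] 0.2660594042390585 60.831844210624695
```

Request:
carry_out(
  deltas=[
    {"jaw": -0.3, "x": 0, "y": 0, "z": 0, "rx": 0, "ry": 0, "rz": 5},
  ],
)

```text
t: 14.3
eef_pos: [0.5259, -0.0275, 0.1169]
ee_rot: [0.714, -0.7, -0.001, 0.0]
force: [-3.5, 3.5, -1.0]
opening: 0.426
grip_force: 60.8
```

```bash
python3 st.py
```

```text
14.3 q6 -13.50037744842879 yaw -88.91695034332882 [ 0.5259 -0.0275  0.1169] [-3.482   3.4594 -1.0277] [1.0124 0.9302 0.3304] 0.23315639700740576 60.81907868385315
```

Request:
carry_out(
  deltas=[
    {"jaw": -0.3, "x": 0, "y": 0, "z": 0, "rx": 0, "ry": 0, "rz": 5},
  ],
)

```text
t: 14.4
eef_pos: [0.526, -0.0274, 0.1169]
ee_rot: [-0.682, 0.731, 0.001, -0.0]
force: [-3.2, 3.5, -1.6]
opening: 0.427
grip_force: 60.8
```

```bash
python3 st.py
```

```text
14.4 q6 -18.5223882373608 yaw -93.94548459819535 [ 0.526  -0.0274  0.1169] [-3.2078  3.5428 -1.6152] [1.0893 0.8135 0.141 ] 0.47226810827851295 60.833587646484375
```

The first click came at q6 of about -17° (torque dropped from 0.33 to 0.14). Another 58° should make about three clicks, with slip between 60° and 98°.

Request:
carry_out(
  deltas=[
    {"jaw": -0.3, "x": 0, "y": 0, "z": 0, "rx": 0, "ry": 0, "rz": 5},
    {"jaw": -0.3, "x": 0, "y": 0, "z": 0, "rx": 0, "ry": 0, "rz": 10},
    {"jaw": -0.3, "x": 0, "y": 0, "z": 0, "rx": 0, "ry": 0, "rz": 15},
    {"jaw": -0.3, "x": 0, "y": 0, "z": 0, "rx": 0, "ry": 0, "rz": 20},
    {"jaw": -0.3, "x": 0, "y": 0, "z": 0, "rx": 0, "ry": 0, "rz": 25},
  ],
)

```text
t: 14.9
eef_pos: [0.5262, -0.0274, 0.1169]
ee_rot: [-0.508, 0.861, 0.001, -0.0]
force: [-1.9, 3.3, -0.4]
opening: 0.428
grip_force: 60.8
```

```bash
python3 st.py
```

```text
14.9 q6 -43.50760660338678 yaw -118.92262848217969 [ 0.5262 -0.0274  0.1169] [-1.8794  3.2749 -0.3712] [1.1348 0.7324 0.1047] 0.3695344738662243 60.75947642326355
```

Request:
carry_out(
  deltas=[
    {"jaw": -0.3, "x": 0, "y": 0, "z": 0, "rx": 0, "ry": 0, "rz": 5},
    {"jaw": -0.3, "x": 0, "y": 0, "z": 0, "rx": 0, "ry": 0, "rz": 10},
  ],
)

```text
t: 15.1
eef_pos: [0.5263, -0.0274, 0.1169]
ee_rot: [-0.431, 0.902, 0.001, 0.0]
force: [-2.4, 2.7, -1.4]
opening: 0.428
grip_force: 60.8
```

```bash
python3 st.py
```

```text
15.1 q6 -53.54515969477807 yaw -128.9671690683682 [ 0.5263 -0.0274  0.1169] [-2.3685  2.7174 -1.3616] [0.9314 0.6528 0.118 ] 0.5005026608705521 60.756003856658936
```

Request:
carry_out(
  deltas=[
    {"jaw": -0.3, "x": 0, "y": 0, "z": 0, "rx": 0, "ry": 0, "rz": 5},
    {"jaw": -0.3, "x": 0, "y": 0, "z": 0, "rx": 0, "ry": 0, "rz": 10},
    {"jaw": -0.3, "x": 0, "y": 0, "z": 0, "rx": 0, "ry": 0, "rz": 15},
  ],
)

```text
t: 15.4
eef_pos: [0.5264, -0.0275, 0.1169]
ee_rot: [-0.31, 0.951, 0.0, 0.0]
force: [-1.8, 2.5, -1.4]
opening: 0.426
grip_force: 60.7
```

```bash
python3 st.py; python3 - <<'E'
from h import *
f=grab_frame("top");g=grab_frame("scene")
cv2.imwrite("pics/c3.png",np.hstack([cv2.resize(f[185:240,260:320],(400,367),interpolation=cv2.INTER_CUBIC),cv2.resize(g[180:235,240:300],(400,367),interpolation=cv2.INTER_CUBIC)]))
E
```

```text
15.4 q6 -68.52318907639557 yaw -143.93871206836747 [ 0.5264 -0.0275  0.1169] [-1.8147  2.4606 -1.4335] [0.7578 0.5446 0.1007] 0.46747980639338493 60.723143219947815
```

The second click came near -50°. I turn 18° more to pass the third, then let go and look.

Request:
carry_out(
  deltas=[
    {"jaw": -0.3, "x": 0, "y": 0, "z": 0, "rx": 0, "ry": 0, "rz": 5},
    {"jaw": -0.3, "x": 0, "y": 0, "z": 0, "rx": 0, "ry": 0, "rz": 10},
    {"jaw": -0.3, "x": 0, "y": 0, "z": 0, "rx": 0, "ry": 0, "rz": 14},
    {"jaw": -0.3, "x": 0, "y": 0, "z": 0, "rx": 0, "ry": 0, "rz": 18},
  ],
)

```text
t: 15.9
eef_pos: [0.5265, -0.0277, 0.1169]
ee_rot: [-0.158, 0.987, 0.0, 0.0]
force: [-1.3, 3.1, -2.7]
opening: 0.428
grip_force: 60.6
```

```bash
python3 st.py
```

```text
15.9 q6 -86.38818950832055 yaw -161.81600876317515 [ 0.5265 -0.0277  0.1169] [-1.3372  3.0535 -2.667 ] [0.7817 0.4226 0.1397] 0.36395447328686714 60.62131583690643
```

Request:
carry_out(
  deltas=[
    {"jaw": 0, "x": 0, "y": 0, "z": 0, "rx": 0, "ry": 0, "rz": 0},
    {"jaw": 0.2, "x": 0, "y": 0, "z": 0, "rx": 0, "ry": 0, "rz": 0},
    {"jaw": 0.4, "x": 0, "y": 0, "z": 0, "rx": 0, "ry": 0, "rz": 0},
    {"jaw": 0.4, "x": 0, "y": 0, "z": 0, "rx": 0, "ry": 0, "rz": 0},
    {"jaw": 0.4, "x": 0, "y": 0, "z": -1, "rx": 0, "ry": 0, "rz": 0},
    {"jaw": 0.4, "x": 0, "y": 0, "z": -3, "rx": 0, "ry": 0, "rz": 0},
    {"jaw": 0.4, "x": 0, "y": 0, "z": -6, "rx": 0, "ry": 0, "rz": 0},
    {"jaw": 0.4, "x": 0, "y": 0, "z": -9, "rx": 0, "ry": 0, "rz": 0},
    {"jaw": 0.4, "x": 0, "y": 0, "z": -12, "rx": 0, "ry": 0, "rz": 0},
    {"jaw": 0.4, "x": 0, "y": 0, "z": -12, "rx": 0, "ry": 0, "rz": 0},
  ],
)

```text
t: 16.9
eef_pos: [0.5291, -0.028, 0.2431]
ee_rot: [-0.159, 0.987, -0.0, 0.006]
force: [-0.4, 0.3, -0.1]
opening: 0.698
grip_force: 0.0
```

Request:
carry_out(
  deltas=[
    {"jaw": 0.4, "x": 0, "y": 5, "z": 0, "rx": 0, "ry": 0, "rz": 0},
    {"jaw": 0.4, "x": 0, "y": 10, "z": 0, "rx": 0, "ry": 0, "rz": 0},
    {"jaw": 0.4, "x": 0, "y": 15, "z": 0, "rx": 0, "ry": 0, "rz": 0},
    {"jaw": 0.4, "x": 0, "y": 20, "z": 0, "rx": 0, "ry": 0, "rz": 0},
    {"jaw": 0.4, "x": 0, "y": 25, "z": 0, "rx": 0, "ry": 0, "rz": 0},
    {"jaw": 0.4, "x": 0, "y": 25, "z": 0, "rx": 0, "ry": 0, "rz": 0},
  ],
)

```text
t: 17.5
eef_pos: [0.447, 0.2138, 0.2377]
ee_rot: [-0.162, 0.987, 0.001, 0.001]
force: [-0.5, -0.0, 0.0]
opening: 0.697
grip_force: 0.0
```

```bash
python3 - <<'E'
from h import *
f=np.mean([grab_frame("top") for _ in range(4)],0).astype(np.uint8);g=grab_frame("scene")
cv2.imwrite("pics/c4.png",np.hstack([cv2.resize(f[190:240,265:325],(480,400),interpolation=cv2.INTER_CUBIC),cv2.resize(g[190:260,225:281],(320,400),interpolation=cv2.INTER_CUBIC)]))
E
```

```text
(no output)
```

View pics/c4.png

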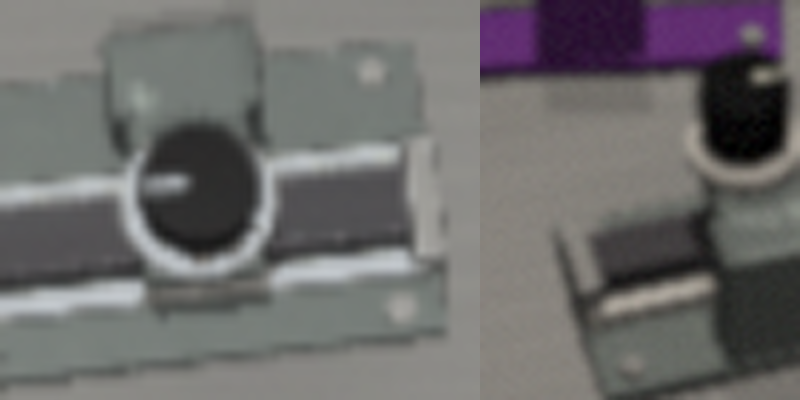

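The tube's end sits at the stop (410,210) in the left panel. The cap tick now points image-left (165,183), so the cap has turned about 240° clockwise in all. The torque ramp began at about 142°, and the first click came at about 180°. Slip is therefore 60–98°, inside the 43–140° window. I hand the job in.

```bash
python3 -c "
from plant import env
print(env.sign_off())"
```

```text
the job is handed in; nothing more can be done
None
```

I slid the tube home against the stop and clamped it with about three clutch clicks (estimated slip 60–98°, worked out from torque and the cap's tick because the collar's tick wasn't visible), then let go and handed the job in; the sign-off gave no verdict.

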